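# Slide the long bone under the camera

### The job

In the finds shed's photo station, take the carrier that holds the long bone by its upright post and slide it along its lane, under the camera bridge, until it is fully home against the stop at the end of the lane, then let go. Leave the carrier with the upturned clay pot where it is waiting, and leave the long-bone carrier lying flat in its lane.

Things in the scene. Friction and masses are not known exactly. Their poses are not given: they have to be found in the camera images.
- bone_grip (a point): Carrier to move: loose grey slab 92 x 280 x 12 mm (x, y, z), 0.35 to 0.7 kg, lying in one lane; a brown long bone (175 mm, top 52 mm above the slab's underside) is fixed lengthwise on it. An upright metal post, 22 mm across, 60 mm tall, stands 20 mm from its rear end. This point: the post's centre, 30 mm above the slab's top; the slab's front end is 260 mm ahead along +y. Axes as the station's.
- pot_grip (a point): The other carrier, waiting in the other lane, to be left alone: the same slab and post, but with a round upturned clay pot (82 mm across, 44 mm high) on it instead of a bone. This point: the centre of its post, likewise. A third, empty carrier on the bare table plays no part.
- station: Fixed photo station, 12 mm plywood base; origin on the table between its two lanes. Lanes run along y, centre lines at x = -56 and +56 mm, 97 mm wide between rails 22 mm high above the table. Carriers slide on the base towards +y to a fixed stop, face at y = +280 mm, 34 mm high. When home, a carrier meets the stop and its post's centre is at y = +20, z = 54 mm. It starts at y = -160 to -230 mm.
- bridge (a point): Middle of the lower front edge of the station's low grey camera bridge (at station x 0, y +100, z 94 mm). The bridge spans both lanes, 245 mm wide, and reaches 185 mm farther along +y over the lanes' end. Clear height below it 94 mm above the table; its deck's top 112 mm, the black camera on it 184 mm. A home carrier's post stays 80 mm short of this edge. Axes as the station's.

How it is judged (in metres and radians):
At the end, for the whole second after the job is handed in: The long-bone carrier lies flat in its lane (post upright within 10 degrees and its centre within 8 mm of its sliding height, in line with the lane within 10 degrees), under the bridge, its front within 12 mm of the end stop; the pot carrier is within 20 mm of where it started (y of bone_grip in the frame of station between 0.008 and 0.032 m and z of bone_grip in the frame of station between 0.046 and 0.062 m and angle between bone_grip's own z axis and vertical below 0.175 rad and angle between the y axis of bone_grip and the y axis of station, either way round below 0.175 rad and distance of pot_grip from where it was at the start of the episode below 0.02 m); the robot touches nothing.
It fails at once if the pot carrier is moved by more than 20 mm (distance of pot_grip from where it was at the start of the episode above 0.02 m).
It also fails if it takes over 34 s, if anything falls off the work surface, if the arm or the gripper's body presses on something with over 40 N, if the wrist force passes 120 N, or if a joint passes its speed limit or range.

### The arm

A 7-joint arm with a two-finger parallel gripper is mounted at the origin on the work surface. World frame = base frame: x ahead of the robot, y to its left, z up, the work surface at z = 0. Lengths are in m, angles in degrees, forces in N, time in s.
With the tool pointing down it reaches from about 0.425 to 0.875 m from the base axis. Payload 4.7 kg.
Tool frame: the origin (TCP) lies at the very end of the fingers, on their centre line; the grasp point (between the pads) lies 19 mm behind it (env.grasp_offset is the distance from the TCP to the grasp point, in m); z points along the fingers, y is the line along which they close (so a half turn about z gives the same grasp; the last joint's range is limited). The gripper opens to 87 mm and grips with 3 to 60 N. Pads are 19 mm wide; open, the fingers measure 117 mm over their backs; the gripper's body (75 mm by 190 mm) begins 51 mm behind the grasp point.
Start: joints at [76.037, 18.392, -4.016, 83.108, 1.295, 78.541, -3.26], TCP at [0.166, -0.629, 0.223] pointing down, gripper open.
Joint ranges: [-163.93, 163.93], [-17.29, 119.83], [-79.2, 71.16], [3.27, 140.29], [-89.18, 269.18], [5.43, 117.66], [-154.24, 154.24]. Speed limits (degrees/s): [147.25, 147.25, 180, 180, 180, 180, 180].

### API

Orientations are given as [roll, pitch, yaw] about the fixed x, y, z axes, in that order (R = Rz(yaw) Ry(pitch) Rx(roll)).
In Python, from cell import env gives the robot as it stands. The module is installed in compiled form; this text tells all that it offers.
- The arm moves only by the tool drive_tool, never from a script. Its argument "moves" is one flat list of numbers, 5 for each row, row after row: the shift along the tool's x, y, z in units of 40 mm (1.0 is 40 mm), then the turn about the tool's z in units of 10 degrees (1.0 is 10 degrees), then the finger opening in mm, from 0 to 87. A call has 1 to 5 rows; each row is the pose to reach, as a shift and turn from the pose commanded when the call began, along the tool's axes at that moment; what a row does not reach only later rows make up. A row lasts 1/8 s, in which the tool goes at most 62.5 mm and 10.7 degrees, less where a joint would pass 70% of its speed; a pose out of reach is approached as far as the arm can. A call with a gripper value outside its range is refused whole. The fingers move at their own pace and stop on an object; "squeeze" is the grip in N (left out, the last holds). Time passes only in rows, so rows that repeat a pose let the fingers close. It gives the time, the measured TCP pose, the force, the opening and the grip force at its end, in the units of the state.
- env.get_obs(): the state, without advancing time (a new reading comes with each control period).
- env.read_camera(name): name is "scene" or "top"; returns (picture, depth): 384x512x3 uint8, red, green, blue; 384x512 float32, m along the optical axis (not along the pixel's ray), 0 where there is no reading.
- env.camera_model(name): a dict with "K" (3x3 intrinsics, pixels), "rvec" (rotation vector, rad) and "tvec" (3), from world to camera coordinates, as OpenCV has them. Camera axes: x right, y down, z forward; pixel columns grow to the right and rows downward; lengths in m; the calibration is good to about 2 mm. A picture is of the moment at which its call begins. camera_model takes no time and is no camera call.
- env.sign_off(): hands the job in; it is judged then, once.
The state is a dict: "time_s": time; "qpos": joint angles; "joint_velocities": joint speeds; "effort": joint torques, N m; "tool_pos": TCP position; "tool_rot": TCP orientation; "force": force on the tool from outside, world axes, zero at the start; "wrist_torque": the same for the moment, N m; "grip_width": finger opening in m; "grasp_force": force on a finger pad.
Only numpy, scipy, OpenCV 4.12 (cv2) and the standard library are available. Lean on these libraries where they do the work, as an engineer would, in place of code of your own. Each camera call takes 0.05 s, during which the arm holds its last target. There are 200 camera calls.

## Working session

There is one attempt and no reset: what is moved stays moved. The work goes in short steps, Python scripts to look and compute and a tool call to move; the robot and the scene stay as the last step left them, time stands still between calls to the robot, and variables do not carry over. Pictures are saved under pics/ and viewed, at most 10 in all, crops included, and the job is handed in when it is done.

Besides the shell and the picture viewer there is one more tool, called after ">>>" as name(argument=value, ...), one argument or row to a line, values as JSON. drive_tool: Moves the arm, as the interface text tells. Its arguments: {"type":"object","properties":{"moves":{"type":"array","items":{"type":"number"}},"squeeze":{"type":"number"}},"required":["moves"]}

```bash
mkdir -p pics; cat > h.py <<'E'
import numpy as np,cv2
from cell import env
def cloud(n):
    im,d=env.read_camera(n); m=env.camera_model(n)
    K=np.array(m["K"]);R=cv2.Rodrigues(np.array(m["rvec"],float))[0];t=np.array(m["tvec"]).ravel()
    v,u=np.mgrid[:384,:512]
    P=np.stack([(u-K[0,2])/K[0,0]*d,(v-K[1,2])/K[1,1]*d,d],-1)
    return im,d,(P-t)@R
E
python3 - <<'E'
from h import *
ims=[]
for n in("top","scene"):
    im,d,W=cloud(n); np.savez(f"/tmp/{n}.npz",im=im,d=d,W=W)
    cv2.imwrite(f"pics/{n}0.png",im[...,::-1])
o=env.get_obs();print(o["tool_pos"],o["tool_rot"],o["time_s"],env.grasp_offset)
E
```

```text
[ 0.1655368  -0.62804996  0.22157672] [-1.79901017e+02  6.24278709e-03  1.47727621e+01] 0.1 0.0187
```

View pics/top0.png

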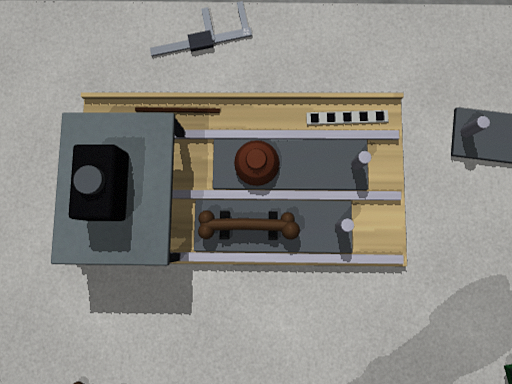

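View pics/scene0.png

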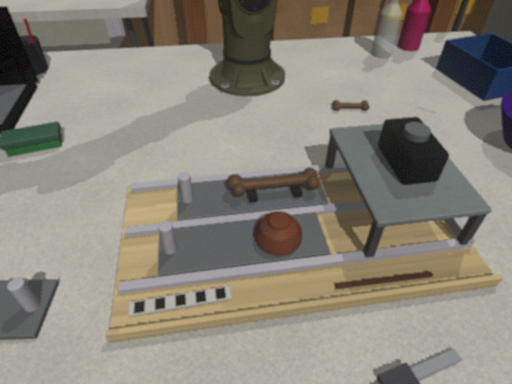

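The top picture shows the bone carrier in the lower lane with its post at about (347,225), and the pot post at (364,157). The bridge is on the left, so station +y points left. The scene picture agrees.

```bash
python3 - <<'E'
from h import *
z=np.load("/tmp/top.npz");W=z["W"];im=z["im"].astype(int)
def post(r0,r1,c0,c1,lo=.078,hi=.095):
    w=W[r0:r1,c0:c1].reshape(-1,3);w=w[(w[:,2]>lo)&(w[:,2]<hi)];return (w.min(0)+w.max(0))/2,w.mean(0),len(w)
print(post(210,240,335,365));print(post(145,170,352,380))
# middle & lower rails between bridge and end: z ~.022 bright lilac
for r0,r1 in((128,142),(188,202),(250,266)):
    s=W[r0:r1,200:400];c=im[r0:r1,200:400]
    m=(c.min(-1)>150)&(c[...,2]>c[...,0]+3);p=s[m]
    vx,vy,x,y=cv2.fitLine(p[:,:2].astype(np.float32),cv2.DIST_HUBER,0,.001,.001).ravel()
    print("rail",len(p),np.degrees(np.arctan2(vy,vx)),x,y,np.median(p[:,2]))
# bridge deck
b=W[105:270,45:180];m=(b[...,2]>.106)&(b[...,2]<.118);p=b[m]
print("deck",cv2.minAreaRect(p[:,:2].astype(np.float32)),np.median(p[:,2]))
for px in((230,170),(230,345),(180,330)):print(W[px])
E
```

```text
(array([ 0.50913982, -0.17074429,  0.08233115]), array([ 0.50940641, -0.1708843 ,  0.08368196]), 144)
(array([ 0.62111262, -0.19988802,  0.08268097]), array([ 0.62100583, -0.19910089,  0.08346646]), 142)
rail 1377 -89.01383 0.67466617 -0.06663029 0.021956727114543655
rail 1313 -88.83769 0.5634307 -0.116767205 0.021973898247138517
rail 1508 -89.06201 0.45165074 -0.09555427 0.022027154203636566
deck ((0.5587623119354248, 0.2032719850540161), (0.24502384662628174, 0.18554629385471344), 1.0466704368591309) 0.11182355932956685
[0.49171386 0.10992735 0.10668643]
[ 0.50012396 -0.16794808  0.08278948]
[ 0.59070284 -0.15259261  0.0237605 ]
```

>>> drive_tool(
  moves=[11.2,-8.85,1.5,-7.6,60,11.2,-8.85,1.5,-7.6,60,11.2,-8.85,1.5,-7.6,60,11.2,-8.85,1.5,-7.6,60,11.2,-8.85,1.5,-7.6,60],
)

```text
time_s: 0.72
tool_pos: [0.3532, -0.3782, 0.1895]
tool_rot: [-180.0, 0.0, 68.8]
force: [1.1, -0.1, 0.2]
grip_width: 0.0603
grasp_force: 0.0
```

>>> drive_tool(
  moves=[6.25,1.73,1.2,-2.2,60,6.25,1.73,1.2,-2.2,60,6.25,1.73,1.2,-2.2,60,6.25,1.73,1.2,-2.2,60,6.25,1.73,1.2,-2.2,60],
)

```text
time_s: 1.35
tool_pos: [0.51, -0.1675, 0.141]
tool_rot: [-180.0, -0.2, 90.9]
force: [0.1, -0.4, -0.0]
grip_width: 0.06
grasp_force: 0.0
```

>>> drive_tool(
  moves=[-0.08,0,0.0,0,60,-0.08,0,1.2,0,60,-0.08,0,2.4,0,60,-0.08,0,2.4,0,60],
)

```text
time_s: 1.85
tool_pos: [0.504, -0.1777, 0.0427]
tool_rot: [-179.5, -0.1, 90.3]
force: [0.5, -0.9, 0.3]
grip_width: 0.0599
grasp_force: 0.0
```

```bash
python3 - <<'E'
from h import *
im=env.read_camera("scene")[0]
cv2.imwrite("pics/s1.png",cv2.resize(im[120:290,90:330,::-1],None,fx=2.5,fy=2.5))
E
```

```text
(no output)
```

View pics/s1.png

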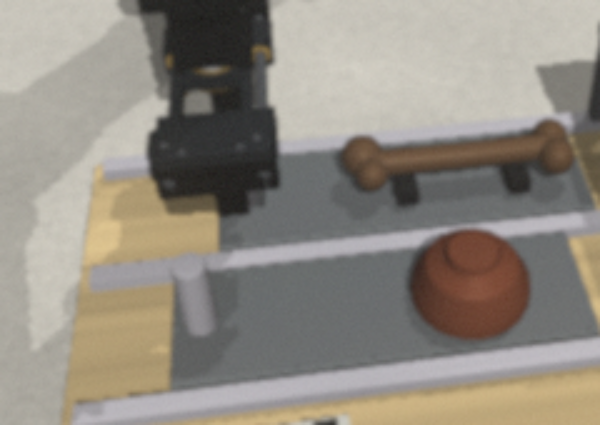

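The picture shows the fingers down around the post at about (235,205) in the crop. The pot carrier hasn't moved. Next I'll check the settled pose.

```bash
python3 -c "
from h import *
o=env.get_obs();print(o['tool_pos'],o['tool_rot'],o['force'],o['joint_velocities'])"
```

```text
[ 0.50655231 -0.17793402  0.04525884] [-1.79820442e+02 -2.60250093e-02  9.03152777e+01] [0.07624116 0.34666465 1.38157331] [-0.15989301 -2.26988187 -1.24740626 -3.10007453 -0.45790443 -0.10427637
 -0.20532955]
```

>>> drive_tool(
  moves=[0.17,0.06,0,-0.07,60,0.17,0.06,0,-0.07,60,0.17,0.06,0,-0.07,60],
)

```text
time_s: 2.28
tool_pos: [0.5117, -0.1695, 0.0472]
tool_rot: [179.9, 0.1, 91.2]
force: [0.0, -0.8, 0.4]
grip_width: 0.06
grasp_force: 0.0
```

>>> drive_tool(
  moves=[0,0,0,0,20,0,0,0,0,18,0,0,0,0,18,0,0,0,0,18,0,0,0,0,18],
  squeeze=25,
)

```text
time_s: 2.9
tool_pos: [0.5103, -0.1693, 0.0458]
tool_rot: [-179.9, -0.0, 91.2]
force: [-1.3, 0.4, 0.6]
grip_width: 0.0209
grasp_force: 25.0
```

>>> drive_tool(
  moves=[0.3,0,0,0,18,0.8,0,0,0,18,1.3,0,0,0,18,1.8,0,0,0,18,2.2,0,0,0,18],
)

```text
time_s: 3.52
tool_pos: [0.5087, -0.079, 0.0458]
tool_rot: [-180.0, -0.0, 91.3]
force: [0.4, -2.0, -2.3]
grip_width: 0.0219
grasp_force: 25.0
```

>>> drive_tool(
  moves=[0.5,0,0,0,18,1.0,0,0,0,18,1.5,0,0,0,18,2.0,0,0,0,18,2.3,0,0,0,18],
)

```text
time_s: 4.15
tool_pos: [0.5067, 0.0125, 0.0458]
tool_rot: [-180.0, -0.0, 91.3]
force: [0.4, -1.2, -2.3]
grip_width: 0.0211
grasp_force: 25.0
```

>>> drive_tool(
  moves=[0.1,0,0,0,18,0.2,0,0,0,18,0.3,0,0,0,18,0.35,0,0,0,18,0.35,0,0,0,18],
)

```text
time_s: 4.78
tool_pos: [0.5068, 0.0249, 0.0458]
tool_rot: [-180.0, -0.0, 91.2]
force: [0.4, -0.0, -1.4]
grip_width: 0.0215
grasp_force: 25.0
```

Now I'll creep forward until it touches the stop.

>>> drive_tool(
  moves=[0.05,0,0,0,18,0.1,0,0,0,18,0.15,0,0,0,18,0.2,0,0,0,18,0.2,0,0,0,18],
)

```text
time_s: 5.4
tool_pos: [0.5065, 0.0322, 0.0458]
tool_rot: [-180.0, 0.0, 91.2]
force: [-0.1, -2.1, -1.3]
grip_width: 0.0213
grasp_force: 25.0
```

>>> drive_tool(
  moves=[0.03,0,0,0,18,0.06,0,0,0,18,0.09,0,0,0,18,0.12,0,0,0,18,0.12,0,0,0,18],
)

```text
time_s: 6.02
tool_pos: [0.5061, 0.0324, 0.0457]
tool_rot: [-179.9, 0.4, 91.0]
force: [-1.8, -12.2, 1.3]
grip_width: 0.0212
grasp_force: 25.0
```

It's against the stop: the force is -12 N along y and the tool has stopped advancing. I'll relax the push, open the fingers and lift.

>>> drive_tool(
  moves=[-0.1,0,0,0,18,-0.1,0,0,0,60,-0.1,0,0,0,60,-0.1,0,0,0,60,-0.1,0,0,0,60],
)

```text
time_s: 6.65
tool_pos: [0.5067, 0.0341, 0.046]
tool_rot: [180.0, -0.0, 91.2]
force: [-0.1, -0.9, -0.7]
grip_width: 0.0529
grasp_force: 0.0
```

>>> drive_tool(
  moves=[0,0,-0.5,0,60,0,0,-1.3,0,60,0,0,-2.2,0,60,-0.5,0,-3.2,0,60,-1.5,0,-3.5,0,60],
)

```text
time_s: 7.28
tool_pos: [0.5096, -0.0249, 0.189]
tool_rot: [179.7, 0.0, 91.4]
force: [0.5, -0.8, -0.4]
grip_width: 0.0599
grasp_force: 0.0
```

>>> drive_tool(
  moves=[-1.5,0,-1,0,60,-3,0,-1,0,60,-4,0,-1,0,60,-4,0,-1,0,60,-4,0,-1,0,60],
)

```text
time_s: 7.9
tool_pos: [0.5113, -0.1853, 0.2257]
tool_rot: [-180.0, -0.1, 91.2]
force: [-0.3, 0.4, 0.8]
grip_width: 0.0604
grasp_force: 0.0
```

```bash
python3 - <<'E'
from h import *
im,d,W=cloud("top");cv2.imwrite("pics/t2.png",im[...,::-1])
p=W[90:275,40:420].reshape(-1,3);p=p[(p[:,2]>.079)&(p[:,2]<.09)]
for x,y in((.506,.030),(.621,-.199)):
    q=p[np.hypot(p[:,0]-x,p[:,1]-y)<.03];print(len(q),q.mean(0) if len(q) else 0)
E
```

```text
137 [0.50646805 0.02949169 0.08369792]
75 [ 0.62282329 -0.19530029  0.08351653]
```

View pics/t2.png

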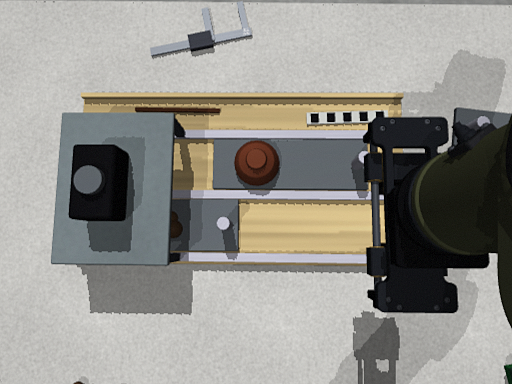

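The top picture shows the bone carrier flat under the bridge with its post at (223,223). That is y = 0.0295 m, against an expected 0.0298 m. The pot carrier hasn't moved (its post is half hidden at about (364,157)), and the arm is clear.

```bash
python3 -c "
from cell import env
print(env.sign_off())"
```

```text
the job is handed in; nothing more can be done
None
```

The long-bone carrier is fully home against the stop, flat in its lane and released; the pot carrier was left where it was, and the job was handed in at about 8 s, though no verdict came back.

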